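# Photograph a polished milling ball on the inspection rails

## Task

Take the tilting rail cradle of the ball-inspection stand by its knob and tilt it so that the polished ball rolls along the rails until it is in front of the microscope's lens, and keep it at rest there for a full six seconds while the picture is taken. Then let the ball roll back slowly to its stop at the knob end, set the cradle down gently on its rest and let go. Do not touch the ball, do not let it run fast or bump hard into either end stop, and leave the other things on the bench alone.

Things in the scene. Friction and masses are not known exactly. Their poses are not given: they have to be found in the camera images.
- hinge (a point): Centre of the cradle's hinge pin on the fixed stand (grey base plate 180 x 500 mm, two aluminium cheeks at one end), 120 mm above the table. Axes of this frame: z up; y level and along the rails in plan, from the hinge towards the knob; x along the hinge pin, towards the side where the microscope stands. The stand does not move.
- cradle (a joint): Lift angle of the cradle about the hinge pin (rad). 0: lying on its rest, rails sloping down towards the knob by 0.10 rad; 0.10: rails level; above 0.10 they slope down towards the hinge; end of travel 0.24. The cradle (0.55 kg nominal, ball not counted) turns freely and falls back on its rest when let go; lifting it takes about 2 to 5 N at the knob.
- knob_stop (a point): On the cradle: middle between the two rails, at the height of their axes, at the face of the rubber end stop next to the knob, 340 mm from the hinge pin. The rails are two parallel 8 mm steel rods, 41 mm apart between axes, in one plane with the hinge pin. The ball's centre is 320 mm from the pin when it touches this stop.
- hinge_stop (a point): On the cradle: the same at the end stop next to the hinge, whose face is 25 mm from the hinge pin. The ball's centre is 45 mm from the pin when it touches it.
- knob_grip (a point): Middle of the black upright knob (26 mm across, 40 mm tall) at the cradle's free end, tilting with it: 415 mm from the hinge pin along the rails, 28 mm above the plane of the rails. Knob top 22 mm above this point; its 16 mm wide arm 24 mm below; the cradle's end block 36 mm from the knob towards the hinge. Axes: y along the rails away from the hinge, z square to them (up), x along pin.
- ball_center (a point): Centre of the polished white ceramic ball, 40 mm across, 0.2 kg nominal, lying on and between the two rails, its centre 12.5 mm above the plane of the rail axes. Starts at rest against the stop at the knob end.
- ball (a joint): Distance the ball has rolled along the rails from the stop at the knob end towards the hinge: 0 to 0.275 m. On rails sloping by s rad it speeds up downhill at about 3.96 * s m/s2 nominal (it rolls on a radius of 10.4 mm; this may be 20 % more or less from ball to ball). Very little friction: it brakes the ball like a slope of about 0.002 rad. The ball cannot come off the rails.
- view (a point): Where the ball's centre belongs for the picture: on the lens axis, over the middle between the rails when level. The microscope (white level barrel, black and grey lens, 160 mm long) stands on the stand beside the rails and looks across them; its lens front is 40 mm from this point. Axes as hinge. Clamped at a different place each time, 100 to 240 mm from the hinge pin; does not move.
- tube_rack: Orange tube rack, 125 x 85 x 45 mm, origin under its centre; a bystander to the right.
- sample_jar: Glass sample jar, 60 mm across, 75 mm tall, origin under its centre; a bystander to the right.
- mill_cup: Empty open steel milling cup, 90 mm across, 60 mm tall, origin under its centre; a bystander to the left.

How it is judged (in metres and radians):
On the way:
1. the ball rests in front of the lens, within 12 mm along the rails and slower than 30 mm/s, for 5 s without a break (y of ball_center in the frame of view between -0.012 and 0.012 m and velocity of joint ball between -0.03 and 0.03 m/s), for 5 s.
At the end, for the whole second after the job is handed in: After the picture (5 s within 12 mm of the lens axis) the cradle lies on its rest (joint under 0.015 rad) and the ball lies on the rails at the knob-end stop (within 8 mm), at rest (value of joint cradle below 0.015 rad and y of ball_center in the frame of hinge between 0.312 and 0.33 m and velocity of joint ball between -0.02 and 0.02 m/s); the robot touches nothing.
It fails at once if the ball is touched by the robot (contact force between ball and the arm above 0.3 N or contact force between ball and the fingers above 0.3 N).
It fails at once if the ball runs away (rolls faster than about 0.30 m/s) or bumps hard into an end stop (still faster than about 0.16 m/s within 12 mm of it) (velocity of joint ball above 0.3 m/s or velocity of joint ball below -0.3 m/s or ((velocity of joint ball above 0.16 m/s or velocity of joint ball below -0.16 m/s) and (y of ball_center in the frame of hinge above 0.308 m or y of ball_center in the frame of hinge below 0.057 m))).
It fails at once if the cradle is dropped on its rest (coming down faster than 1 rad/s) (value of joint cradle below 0.03 rad and velocity of joint cradle below -1 rad/s).
It fails at once if a bystander is moved by more than 30 mm (distance of any of tube_rack, sample_jar, mill_cup from where it was at the start of the episode above 0.03 m).
It also fails if it takes over 72 s, if anything falls off the work surface, if the arm or the gripper's body presses on something with over 40 N, if the wrist force passes 120 N, or if a joint passes its speed limit or range.

## Robot

A 6-joint arm with a two-finger parallel gripper is mounted at the origin on the work surface. World frame = base frame: x ahead of the robot, y to its left, z up, the work surface at z = 0. Lengths are in mm, angles in rad, forces in N, time in s.
With the tool pointing down it reaches from about 275 to 750 mm from the base axis. Payload 10.2 kg.
Tool frame: the origin (TCP) lies between the finger pads; the fingertips stand 8 mm ahead of it and the grasp point (between the pads) lies 11 mm behind it; z points along the fingers, y is the line along which they close (so a half turn about z gives the same grasp; the last joint's range is limited). The gripper opens to 85 mm and grips with 20 to 120 N. Pads are 22 mm wide; open, the fingers measure 114 mm over their backs; the gripper's body (76 mm by 85 mm) begins 54 mm behind the grasp point. The pads swing forward as they close: fully open they stand 13 mm farther back than shut.
Start: joints at [-1.542, 0.313, 1.498, -0, 1.331, -0.223], TCP at [130.789, -508.454, 239.294] pointing down, gripper open.
Joint ranges: [-2.94, 2.94], [-0.97, 2.17], [0.19, 2.56], [-1.23, 4.37], [0.02, 3.11], [-2.88, 2.88]. Speed limits (rad/s): [2.39, 2.39, 3.01, 3.14, 3.14, 3.14].

## Interface

Orientations are given as a unit quaternion [w, x, y, z].
In Python, from rig import * gives the robot as it stands.
- The arm moves only by the shell command python3 -m handwheel 'ROWS' [FORCE]. ROWS is JSON, a list that holds one entry, the list of rows, each a list of 7 numbers: the shift along the world's x, y, z in mm, then the turn, a rotation vector about the world's x, y, z in degrees, then the opening, from -1 (shut) to 1 (fully open). A call has 1 to 8 rows; each row shifts and turns the commanded pose from where the row before left it; what a row does not reach is not made up. A row lasts 1/8 s, in which the tool goes at most 62.5 mm and 10.7 degrees, less where a joint would pass 70% of its speed; a pose out of reach is approached as far as the arm can. A call is refused whole if a number of a shift passes 62.5 or a number of a turn 10.7, either way. A call with a gripper value outside its range is refused whole. The fingers move at their own pace and stop on an object; FORCE is the grip in N (left out, the last holds). Time passes only in rows, so rows that do not move let the fingers close. It gives the time, the measured TCP pose, the force, the opening and the grip force at its end, in the units of the state.
- sense(): the state, without advancing time (a new reading comes with each control period).
- capture(name): name is "scene" or "top"; returns a dict with "image" (400x640x3 uint8, red, green, blue), "fx", "fy", "cx", "cy" (pixels), "dist_coeffs" ([k1, k2, p1, p2, k3] as OpenCV has them; the pictures are not rectified), "rvec" (rotation vector, rad) and "tvec" (3), from world to camera coordinates, as OpenCV has them. Camera axes: x right, y down, z forward; pixel columns grow to the right and rows downward; lengths in mm; the calibration is good to about 2 mm. A picture is of the moment at which its call begins. There is no depth.
- finish_job(): hands the job in; it is judged then, once.
The state is a dict: "time_s": time; "joints": joint angles; "dq": joint speeds; "tau": joint torques, N m; "eef_pos": TCP position; "ee_rot": TCP orientation; "force": force on the tool from outside, world axes, zero at the start; "wrist_torque": the same for the moment, N m; "grip_width": opening from 0.0 (shut) to 1.0 (fully open); "grip_force": force on a finger pad.
Only numpy, scipy, OpenCV 4.12 (cv2) and the standard library are available. Lean on these libraries where they do the work, as an engineer would, in place of code of your own. Each camera call takes 0.05 s, during which the arm holds its last target. There are 200 camera calls.

## Working session

There is one attempt and no reset: what is moved stays moved. The work goes in short steps, Python scripts to look and compute and a shell command to move; the robot and the scene stay as the last step left them, time stands still between calls to the robot, and variables do not carry over. Pictures are saved under pics/ and viewed, at most 10 in all, crops included, and the job is handed in when it is done.

```bash
ls; mkdir -p pics; python3 - <<'E'
from rig import *
import cv2
for n in ("scene","top"):
    c=capture(n); cv2.imwrite(f"pics/{n}0.png",c["image"][:,:,::-1])
    print(n,{k:v for k,v in c.items() if k!="image"})
print(sense())
E
```

```text
pics
scene {'fx': 493.82717153759984, 'fy': 493.82717153759984, 'cx': 312.70777296525944, 'cy': 201.5755455206303, 'dist_coeffs': array([-0.01138905,  0.        ,  0.        ,  0.        ,  0.        ]), 'rvec': array([ 2.3069363 ,  0.62379314, -0.26094325]), 'tvec': array([-426.81588175, -124.2955679 , 1731.78593599])}
top {'fx': 431.0713250767162, 'fy': 431.0713250767162, 'cx': 321.7245161914997, 'cy': 197.94002167819434, 'dist_coeffs': array([0.02470875, 0.        , 0.        , 0.        , 0.        ]), 'rvec': array([ 2.17090186, -2.17420824,  0.10610479]), 'tvec': array([   3.0155892 ,  494.37343653, 1355.60730818])}
{'time_s': 0.1, 'joints': array([-1.54240087e+00,  3.13397237e-01,  1.49836495e+00,  1.28145039e-05,
        1.33099454e+00, -2.23409302e-01]), 'dq': array([ 0.00013504,  0.00121308, -0.00265192, -0.00041291, -0.0004528 ,
        0.00073677]), 'tau': array([ 1.65331392e-03, -4.12904227e+01, -2.60144126e+01, -2.86644554e-04,
        3.05791255e-03,  8.96822286e-06]), 'eef_pos': array([ 130.7850452 , -508.2216526 ,  238.78921986]), 'ee_rot': array([-5.78663727e-04,  9.92084783e-01,  1.25568484e-01,  6.28559440e-05]), 'force': array([ 0.47715227, -0.65125066, -0.83556003]), 'wrist_torque': array([-0.03540201,  0.01109393, -0.00772577]), 'grip_force': 0.0, 'grip_width': 1.0001955008088619}
```

View pics/scene0.png

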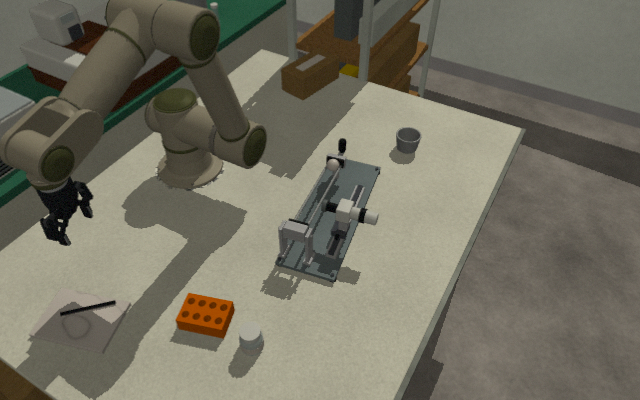

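View pics/top0.png

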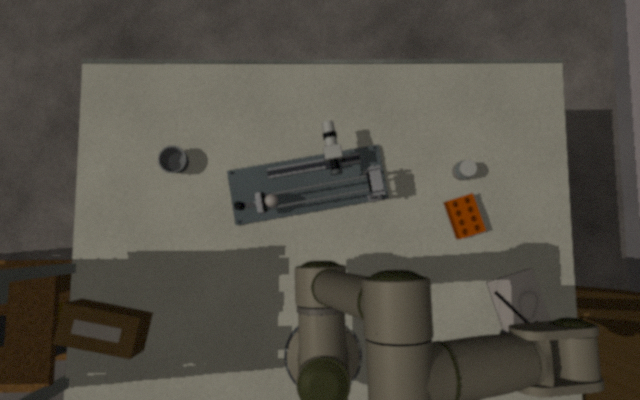

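The scene view shows the knob at about (342,145), the ball at (334,163), the cheeks at (295,240) and the microscope at (350,212). In the top view the knob is at (239,206), the ball at (271,201), the cheeks at (377,181) and the microscope at (333,150). I'll enlarge both.

```bash
python3 - <<'E'
import cv2
a=cv2.imread("pics/scene0.png")[130:285,265:395]; b=cv2.imread("pics/top0.png")[110:235,220:400]
cv2.imwrite("pics/scene0c.png",cv2.resize(a,None,fx=3.8,fy=3.8,interpolation=cv2.INTER_CUBIC))
cv2.imwrite("pics/top0c.png",cv2.resize(b,None,fx=4,fy=4,interpolation=cv2.INTER_CUBIC))
E
```

```text
(no output)
```

View pics/scene0c.png

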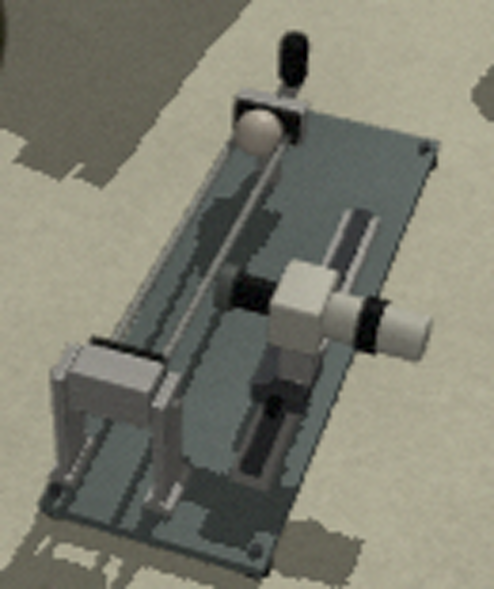

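View pics/top0c.png

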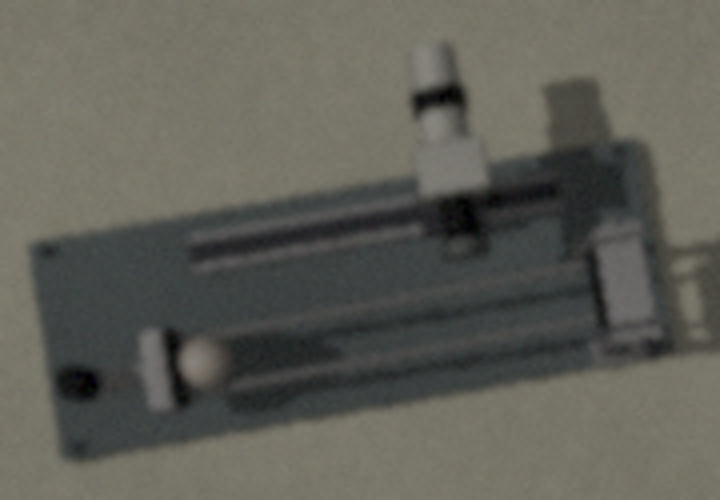

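The crops show the knob's middle at (293,59) in the scene crop and (79,383) in the top crop. The ball is at (259,131) and (205,363). The lens front is near (229,288) and (464,245), and the far end of the barrel near (420,338) and (433,48). Next I'll triangulate these.

```bash
cat > h.py <<'E'
import numpy as np, cv2
from rig import *
def ray(c,p):
    K=np.array([[c["fx"],0,c["cx"]],[0,c["fy"],c["cy"]],[0,0,1]]);R=cv2.Rodrigues(c["rvec"])[0]
    n=cv2.undistortPoints(np.array([[p]],float),K,c["dist_coeffs"])[0,0]
    d=R.T@[n[0],n[1],1]; return -R.T@c["tvec"],d/np.linalg.norm(d)
def plane(c,p,z):
    o,d=ray(c,p); return o+d*(z-o[2])/d[2]
def tri(cs,ps):
    A=np.zeros((3,3));b=np.zeros(3);rs=[ray(c,p) for c,p in zip(cs,ps)]
    for o,d in rs: M=np.eye(3)-np.outer(d,d);A+=M;b+=M@o
    x=np.linalg.solve(A,b); return x,max(np.linalg.norm((np.eye(3)-np.outer(d,d))@(x-o)) for o,d in rs)
def proj(c,X):
    K=np.array([[c["fx"],0,c["cx"]],[0,c["fy"],c["cy"]],[0,0,1]])
    return cv2.projectPoints(np.array([X],float),c["rvec"],c["tvec"],K,c["dist_coeffs"])[0][0,0]
S=lambda x,y:((x+.5)/3.8-.5+265,(y+.5)/3.8-.5+130)
T=lambda x,y:((x+.5)/4-.5+220,(y+.5)/4-.5+110)
E
python3 - <<'E'
from h import *
cs=[capture("scene"),capture("top")]
P={}
for n,s,t in [("knob",(293,59),(79,383)),("knobtop",(294,38),(77,383)),("ball",(259,131),(205,363)),("lens",(229,288),(464,248)),("barrel",(418,338),(433,50)),
   ("ringmid",(372,324),(440,99)),("hingeblk",(116,363),(625,270)),("cheekL",(60,362),(612,350)),("cheekR",(168,385),(605,232))]:
    P[n],e=tri(cs,[S(*s),T(*t)]); print(n,P[n].round(1),round(e,1))
C=[plane(cs[1],T(*p),12) for p in [(32,245),(68,458),(665,350),(630,140)]]
print(np.round(C,1))
ax=(C[0]+C[1]-C[2]-C[3])/2; print("plate len",np.linalg.norm(ax),"dir",np.degrees(np.arctan2(ax[1],ax[0])))
for a,b in (("knob","ball"),("lens","barrel")):
    d=P[a]-P[b];print(a,b,np.linalg.norm(d),np.degrees(np.arctan2(d[1],d[0])))
for k in ("scene","top"):
    c=cs[k=="top"]; im=cv2.cvtColor(c["image"],cv2.COLOR_RGB2HSV)
    y,x,r=(145,342,14) if k=="scene" else (206,240,10)
    v=im[y-r:y+r,x-r:x+r,2]; m=(v<45 if k=="scene" else v<28).astype(np.uint8)
    n,l,st,ce=cv2.connectedComponentsWithStats(m); i=1+st[1:,4].argmax(); print(k,ce[i]+[x-r,y-r],st[i]+[x-r,y-r,0,0,0])
E
```

```text
knob [463.1 248.3 108.3] 1.3
knobtop [462.5 246.1 132.6] 0.3
ball [479.3 155.4 103. ] 0.3
lens [561.2 -39.7 132.2] 1.3
barrel [708.6 -17.7 137.2] 2.5
ringmid [672.4 -22.2 136.6] 1.5
hingeblk [ 539.1 -158.2  151.5] 4.5
cheekL [ 484.6 -152.   115.1] 4.0
cheekR [ 571.8 -145.   132.9] 2.6
[[ 584.1  307.2   12. ]
 [ 411.6  275.1   12. ]
 [ 497.9 -204.8   12. ]
 [ 670.1 -178.9   12. ]]
plate len 490.6096791388924 dir 100.10945725762342
knob ball 94.42033658500725 99.90198186623833
lens barrel 149.0929360003535 -171.50790372478593
scene [341.96551724 145.34482759] [339 139   7  14  87]
top [239.52727273 205.52727273] [235 202  10   8  55]
```

```bash
R='[21,48,0,0,0,5.3,1]'; python3 -m handwheel '[[[20,47,0,0,0,5.3,1],[20,47,0,0,0,5.3,1],[21,48,0,0,0,5.3,1],[21,48,0,0,0,5.3,1],[21,48,0,0,0,5.3,1],[21,48,0,0,0,5.3,1],[21,48,0,0,0,5.3,1],[21,48,0,0,0,5.4,1]]]' && python3 -m handwheel '[[[21,48,0,0,0,5.3,1],[21,48,0,0,0,5.3,1],[21,48,0,0,0,5.4,1],[21,48,0,0,0,5.4,1],[21,48,0,0,0,5.4,1],[21,48,0,0,0,5.4,1],[20,47,0,0,0,5.4,1],[20,47,0,0,0,5.4,1]]]'; cat > st.py <<'E'
from h import *
from scipy.spatial.transform import Rotation as Ro
s=sense(); q=s["ee_rot"]; M=Ro.from_quat(q[[1,2,3,0]]).as_matrix()
print("t",round(s["time_s"],2),"tcp",s["eef_pos"].round(2),"toolz",M[:,2].round(4),"tooly",M[:,1].round(4),"ang",np.degrees(np.arctan2(M[1,1],M[0,1])).round(2),"F",s["force"].round(1),"grip",s["grip_force"],round(float(s["grip_width"]),3))
E
python3 st.py
```

```text
time_s: 1.2
eef_pos: [297.1, -124.9, 239.4]
ee_rot: [0.0, 0.879, 0.478, 0.0]
force: [1.6, -0.8, 0.1]
grip_width: 1.001
grip_force: 0.0
time_s: 2.2
eef_pos: [463.1, 257.3, 239.1]
ee_rot: [0.0, 0.642, 0.767, -0.0]
force: [0.1, -1.5, 0.6]
grip_width: 0.998
grip_force: 0.0
t 2.2 tcp [463.15 257.3  239.14] toolz [-1.e-04 -1.e-04 -1.e+00] tooly [ 9.844e-01  1.757e-01 -1.000e-04] ang 10.12 F [ 0.1 -1.5  0.6] grip 0.0 0.998
```

```bash
python3 -m handwheel '[[[-0.4,-0.5,-20,-1.9,-0.33,0,1],[-0.4,-0.5,-20,-1.9,-0.33,0,1],[-0.5,-0.5,-20,-1.84,-0.33,-0.2,1],[0,0,0,0,0,0,1]]]' >/dev/null; python3 st.py; python3 - <<'E'
from h import *
a=capture("scene")["image"][90:190,290:400,::-1]; b=capture("top")["image"][160:250,190:300,::-1]
a=cv2.resize(a,None,fx=3.6,fy=3.6,interpolation=cv2.INTER_CUBIC);b=cv2.resize(b,(396,360),interpolation=cv2.INTER_CUBIC)
cv2.imwrite("pics/pre.png",np.hstack([a,cv2.convertScaleAbs(b,alpha=1.8)]))
E
```

```text
t 2.7 tcp [460.74 254.13 178.07] toolz [ 0.014 -0.099 -0.995] tooly [ 0.9855  0.1696 -0.003 ] ang 9.76 F [0.7 0.2 0.6] grip 0.0 1.001
```

View pics/pre.png

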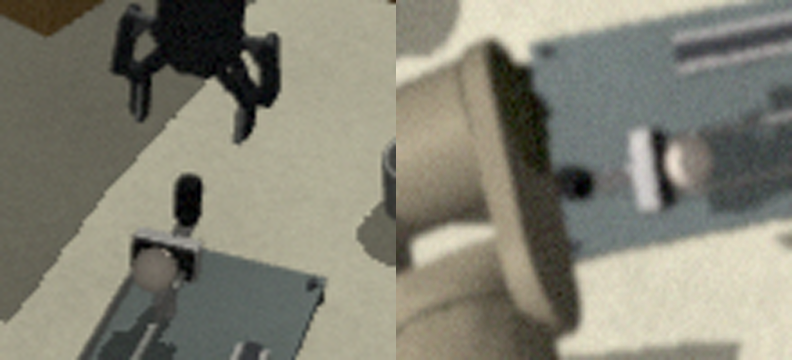

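The left pane shows the open fingertips at (141,115) and (240,138), centred above the knob at (188,200). The ball stays visible in the top view. I'll go down and grip.

```bash
python3 -m handwheel '[[[0.3,-0.8,-10,0,0,0,1],[0.3,-0.8,-10,0,0,0,1],[0.3,-0.8,-10,0,0,0,1],[0.3,-0.8,-10,0,0,0,1],[0.3,-0.8,-10,0,0,0,1],[0.3,-0.8,-10,0,0,0,1],[0.3,-0.8,-10,0,0,0,1],[0.3,-0.6,-9,0,0,0,1]]]' >/dev/null; python3 st.py; python3 -m handwheel '[[[0,0,0,0,0,0,0.2],[0,0,0,0,0,0,-0.1],[0,0,0,0,0,0,-0.3],[0,0,0,0,0,0,-0.5],[0,0,0,0,0,0,-0.7],[0,0,0,0,0,0,-1],[0,0,0,0,0,0,-1],[0,0,0,0,0,0,-1]]]' 50 >/dev/null; python3 st.py
cat > ball.py <<'E'
import sys
from h import *
from scipy.spatial.transform import Rotation as Ro
H=np.array([533.8,-160.5,120]);ang=np.radians(99.8);u=np.array([np.cos(ang),np.sin(ang),0])
def find(c,name,lo=100,hi=330):
    # bright round ball on the rails, searched only along the rails
    v=c["image"].astype(int); im=cv2.GaussianBlur(c["image"],(3,3),0).astype(int)
    m=np.zeros(im.shape[:2],np.uint8)
    a=proj(c,H+u*40+[0,0,12]);b=proj(c,H+u*325+[0,0,-10])
    cv2.line(m,tuple(int(x) for x in a),tuple(int(x) for x in b),1,13)
    return m,im
def meas(name="top",save=None):
    t=sense()["time_s"];c=capture(name);m,im=find(c,name)
    r=im[...,0];th=REF[name]
    k=((r>th)&(im[...,0]-im[...,2]>WARM)&(m>0)).astype(np.uint8)
    n,l,st,ce=cv2.connectedComponentsWithStats(k)
    if n<2: return t,None,None
    i=1+st[1:,4].argmax(); o,d=ray(c,ce[i])
    nrm=np.array([u[1],-u[0],0]); X=o+d*((H-o)@nrm)/(d@nrm)   # onto the vertical plane through the rails' middle
    X2=plane(c,ce[i],132.5)
    return t,ce[i].round(1),st[i][4],(X-H).round(1),round(float((X2-H)@u),1)
REF={"top":95,"scene":110};WARM=12
E
python3 - <<'E'
from ball import *
for n in("top","scene"):
    c=capture(n); p=(271,201) if n=="top" else (333,164)
    print(n,c["image"][p[1]-1:p[1]+2,p[0]-6:p[0]+7:2].tolist()); print(meas(n))
E
```

```text
t 3.8 tcp [463.88 247.78  99.63] toolz [ 0.0168 -0.0984 -0.995 ] tooly [ 0.9856  0.169  -0.    ] ang 9.73 F [-0.4  0.5 -0.1] grip 0.0 0.999
t 4.8 tcp [464.22 247.99 100.8 ] toolz [ 0.0181 -0.098  -0.995 ] tooly [0.9856 0.169  0.0013] ang 9.73 F [0.4 0.6 6.4] grip 49.25902477931231 0.285
top [[[52, 46, 46], [71, 68, 65], [73, 69, 64], [81, 76, 72], [75, 67, 66], [63, 62, 57], [55, 52, 50]], [[48, 46, 42], [66, 64, 58], [76, 69, 64], [79, 75, 69], [75, 73, 66], [70, 65, 62], [55, 55, 51]], [[48, 43, 40], [70, 68, 62], [74, 69, 64], [75, 71, 65], [71, 64, 63], [67, 63, 59], [48, 44, 43]]]
(4.85, None, None)
scene [[[85, 80, 73], [106, 100, 89], [114, 106, 95], [117, 110, 102], [112, 104, 96], [104, 99, 88], [35, 35, 32]], [[93, 88, 80], [106, 102, 91], [114, 108, 98], [117, 111, 101], [111, 102, 94], [105, 97, 89], [49, 47, 39]], [[93, 86, 78], [109, 101, 91], [112, 107, 98], [115, 107, 96], [113, 107, 97], [103, 96, 88], [53, 52, 45]]]
(4.95, array([318.1, 175.2]), np.int32(80), array([-31.2, 180.7,  54.2]), 225.4)
```

```bash
cat > ball.py <<'E'
import sys
from h import *
H=np.array([533.8,-160.5,120]);ang=np.radians(99.8);u=np.array([np.cos(ang),np.sin(ang),0]);Z0=100.8;CRAD=None
def meas(name="top"):
    s=sense();t=s["time_s"];q=(s["eef_pos"][2]-Z0)/414.
    P=lambda d:H+u*d+[0,0,12.5+d*(q-.1)]
    c=capture(name);im=cv2.GaussianBlur(c["image"],(3,3),0).astype(int)
    m=np.zeros(im.shape[:2],np.uint8)
    cv2.line(m,tuple(int(round(x)) for x in proj(c,P(28))),tuple(int(round(x)) for x in proj(c,P(334))),1,15)
    ys,xs=np.nonzero(m)
    k=((im[...,0]>REF[name])&(im[...,0]-im[...,2]>4)&(m>0)).astype(np.uint8)
    k=cv2.morphologyEx(k,cv2.MORPH_OPEN,cv2.getStructuringElement(cv2.MORPH_ELLIPSE,(5,5)))
    n,l,st,ce=cv2.connectedComponentsWithStats(k)
    if n<2: return dict(t=t,q=round(q,4),d=None)
    i=1+st[1:,4].argmax(); d=250.
    for _ in range(4): d=(plane(c,ce[i],P(d)[2])-H)@u
    return dict(t=round(t,2),q=round(q,4),d=round(float(d),1),px=ce[i].round(1).tolist(),area=int(st[i][4]),n=n-1)
REF={"top":52,"scene":95}
if __name__=="__main__": print(meas(*sys.argv[1:]))
E
python3 ball.py; python3 ball.py scene; python3 ball.py
```

```text
{'t': 5.0, 'q': np.float64(-0.0), 'd': 319.7, 'px': [271.2, 200.0], 'area': 121, 'n': 1}
{'t': 5.05, 'q': np.float64(0.0), 'd': 14.1, 'px': [298.2, 226.4], 'area': 93, 'n': 2}
{'t': 5.1, 'q': np.float64(-0.0), 'd': 319.5, 'px': [271.3, 200.2], 'area': 117, 'n': 1}
```

```bash
python3 -m handwheel '[[[0,0,3,0.4,0.07,0,-1],[0,0,4.5,0.6,0.1,0,-1],[0,0,4.5,0.6,0.1,0,-1],[0,0,4.5,0.6,0.1,0,-1],[0,0,4.5,0.6,0.1,0,-1],[0,0,4.5,0.6,0.1,0,-1],[0,0,4.5,0.6,0.1,0,-1],[0,0,4,0.6,0.1,0,-1]]]' >/dev/null; python3 st.py;python3 -m handwheel '[[[0,0,0,0,0,0,-1]]]'>/dev/null; python3 st.py; python3 ball.py
```

```text
t 6.15 tcp [464.14 248.17 134.22] toolz [ 0.0041 -0.0167 -0.9999] tooly [0.9856 0.1688 0.0012] ang 9.72 F [ 4.9  3.8 -3.4] grip 49.336121391970664 0.291
t 6.28 tcp [464.14 248.15 134.3 ] toolz [ 0.0043 -0.0169 -0.9998] tooly [0.9857 0.1686 0.0014] ang 9.71 F [ 4.   3.6 -3.9] grip 49.41592558985576 0.282
{'t': 6.28, 'q': np.float64(0.0809), 'd': 320.9, 'px': [269.8, 199.4], 'area': 123, 'n': 1}
```

```bash
python3 -m handwheel '[[[0,0,3.5,0.48,0.08,0,-1],[0,0,3.5,0.48,0.08,0,-1],[0,0,3.5,0.48,0.08,0,-1],[0,0,3.5,0.48,0.08,0,-1],[0,0,0,0,0,0,-1],[0,0,0,0,0,0,-1]]]' >/dev/null; python3 ball.py;python3 -m handwheel '[[[0,0,0,0,0,0,-1],[0,0,0,0,0,0,-1]]]'>/dev/null; python3 ball.py;python3 -m handwheel '[[[0,0,0,0,0,0,-1],[0,0,0,0,0,0,-1]]]'>/dev/null; python3 ball.py
```

```text
{'t': 7.08, 'q': np.float64(0.1139), 'd': 313.4, 'px': [272.0, 198.8], 'area': 119, 'n': 1}
{'t': 7.38, 'q': np.float64(0.1138), 'd': 297.4, 'px': [277.3, 197.8], 'area': 124, 'n': 1}
{'t': 7.67, 'q': np.float64(0.1139), 'd': 272.4, 'px': [285.7, 196.3], 'area': 123, 'n': 1}
```

```bash
python3 -m handwheel '[[[0,0,-3,-0.41,-0.07,0,-1],[0,0,-3,-0.41,-0.07,0,-1]]]' >/dev/null; python3 ball.py;python3 -m handwheel '[[[0,0,0,0,0,0,-1],[0,0,0,0,0,0,-1]]]'>/dev/null; python3 ball.py
```

```text
{'t': 7.97, 'q': np.float64(0.0993), 'd': 240.1, 'px': [296.6, 194.3], 'area': 124, 'n': 1}
{'t': 8.28, 'q': np.float64(0.0995), 'd': 208.6, 'px': [307.1, 192.4], 'area': 123, 'n': 1}
```

```bash
python3 -m handwheel '[[[0,0,-3,-0.41,-0.07,0,-1],[0,0,-3,-0.41,-0.07,0,-1]]]' >/dev/null; python3 ball.py;python3 -m handwheel '[[[0,0,0,0,0,0,-1],[0,0,0,0,0,0,-1]]]'>/dev/null; python3 ball.py
```

```text
{'t': 8.57, 'q': np.float64(0.085), 'd': 183.7, 'px': [315.5, 191.1], 'area': 119, 'n': 1}
{'t': 8.88, 'q': np.float64(0.0851), 'd': 172.4, 'px': [319.3, 190.8], 'area': 125, 'n': 1}
```

```bash
python3 -m handwheel '[[[0,0,3,0.41,0.07,0,-1],[0,0,3,0.41,0.07,0,-1]]]' >/dev/null; python3 ball.py;python3 -m handwheel '[[[0,0,0,0,0,0,-1],[0,0,0,0,0,0,-1]]]'>/dev/null; python3 ball.py; python3 st.py
```

```text
{'t': 9.18, 'q': np.float64(0.0997), 'd': 174.3, 'px': [318.6, 190.5], 'area': 121, 'n': 1}
{'t': 9.47, 'q': np.float64(0.0996), 'd': 176.7, 'px': [317.9, 190.9], 'area': 117, 'n': 1}
t 9.53 tcp [464.2  247.84 142.02] toolz [ 1.2e-03  7.0e-04 -1.0e+00] tooly [0.9856 0.1689 0.0013] ang 9.72 F [ 6.1  0.8 -3.2] grip 49.70556891756132 0.289
```

```bash
python3 -m handwheel '[[[0,0,3,0.41,0.07,0,-1],[0,0,0,0,0,0,-1],[0,0,0,0,0,0,-1],[0,0,0,0,0,0,-1]]]' >/dev/null; python3 ball.py;python3 -m handwheel '[[[0,0,0,0,0,0,-1],[0,0,0,0,0,0,-1]]]'>/dev/null; python3 ball.py
```

```text
{'t': 10.03, 'q': np.float64(0.1068), 'd': 174.2, 'px': [318.6, 190.6], 'area': 120, 'n': 1}
{'t': 10.32, 'q': np.float64(0.1067), 'd': 166.7, 'px': [321.2, 190.1], 'area': 121, 'n': 1}
```

```bash
python3 -m handwheel '[[[0,0,0,0,0,0,-1],[0,0,-3,-0.41,-0.07,0,-1],[0,0,0,0,0,0,-1]]]' >/dev/null; python3 ball.py;python3 -m handwheel '[[[0,0,0,0,0,0,-1],[0,0,0,0,0,0,-1]]]'>/dev/null; python3 ball.py
```

```text
{'t': 10.75, 'q': np.float64(0.0991), 'd': 153.8, 'px': [325.5, 189.6], 'area': 122, 'n': 1}
{'t': 11.05, 'q': np.float64(0.0996), 'd': 145.5, 'px': [328.2, 188.9], 'area': 124, 'n': 1}
```

```bash
python3 -m handwheel '[[[0,0,0,0,0,0,-1],[0,0,0,0,0,0,-1],[0,0,0,0,0,0,-1]]]' >/dev/null; python3 ball.py;python3 -m handwheel '[[[0,0,0,0,0,0,-1],[0,0,0,0,0,0,-1]]]'>/dev/null; python3 ball.py
```

```text
{'t': 11.47, 'q': np.float64(0.0996), 'd': 139.6, 'px': [330.2, 188.5], 'area': 126, 'n': 1}
{'t': 11.78, 'q': np.float64(0.0996), 'd': 138.8, 'px': [330.5, 188.5], 'area': 119, 'n': 1}
```

```bash
python3 -m handwheel '[[[0,0,2,0.27,0.05,0,-1],[0,0,0,0,0,0,-1],[0,0,0,0,0,0,-1],[0,0,0,0,0,0,-1]]]' >/dev/null; python3 ball.py;python3 -m handwheel '[[[0,0,0,0,0,0,-1],[0,0,0,0,0,0,-1]]]'>/dev/null; python3 ball.py;python3 -m handwheel '[[[0,0,0,0,0,0,-1],[0,0,0,0,0,0,-1]]]'>/dev/null; python3 ball.py
```

```text
{'t': 12.32, 'q': np.float64(0.1043), 'd': 136.9, 'px': [331.1, 188.2], 'area': 121, 'n': 1}
{'t': 12.62, 'q': np.float64(0.1044), 'd': 133.8, 'px': [332.1, 188.1], 'area': 120, 'n': 1}
{'t': 12.93, 'q': np.float64(0.1043), 'd': 129.2, 'px': [333.7, 187.9], 'area': 121, 'n': 1}
```

```bash
python3 -m handwheel '[[[0,0,-0.8,-0.11,-0.02,0,-1],[0,0,0,0,0,0,-1],[0,0,0,0,0,0,-1]]]' >/dev/null; python3 ball.py;python3 -m handwheel '[[[0,0,0,0,0,0,-1],[0,0,0,0,0,0,-1]]]'>/dev/null; python3 ball.py
```

```text
{'t': 13.35, 'q': np.float64(0.1024), 'd': 120.8, 'px': [336.5, 187.5], 'area': 123, 'n': 1}
{'t': 13.65, 'q': np.float64(0.1025), 'd': 115.3, 'px': [338.3, 187.0], 'area': 123, 'n': 1}
```

```bash
python3 -m handwheel '[[[0,0,-2,-0.27,-0.05,0,-1],[0,0,0,0,0,0,-1],[0,0,0.8,0.11,0.02,0,-1]]]' >/dev/null; python3 ball.py;python3 -m handwheel '[[[0,0,0,0,0,0,-1],[0,0,0,0,0,0,-1]]]'>/dev/null; python3 ball.py
python3 - <<'E'
from h import *
a=capture("scene")["image"][130:285,265:395,::-1]; b=capture("top")["image"][120:220,280:400,::-1]
a=cv2.resize(a,(400,477),interpolation=cv2.INTER_CUBIC);b=cv2.resize(b,None,fx=3.3,fy=3.3,interpolation=cv2.INTER_CUBIC)
b=cv2.copyMakeBorder(cv2.convertScaleAbs(b,alpha=1.8),0,477-b.shape[0],0,0,cv2.BORDER_CONSTANT)
cv2.imwrite("pics/view1.png",np.hstack([a,b]))
E
```

```text
{'t': 14.07, 'q': np.float64(0.0995), 'd': 110.2, 'px': [339.9, 186.5], 'area': 130, 'n': 1}
{'t': 14.38, 'q': np.float64(0.0996), 'd': 110.1, 'px': [340.0, 186.5], 'area': 122, 'n': 1}
```

View pics/view1.png

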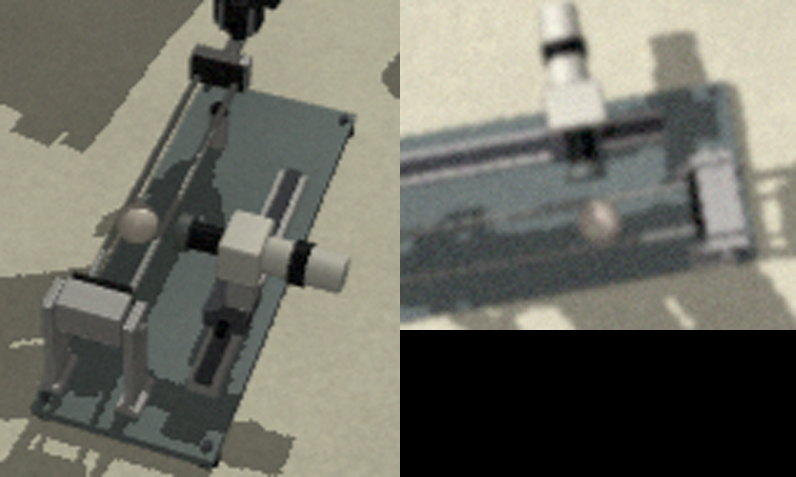

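Left pane: ball at (138,225), and the lens axis runs (345,272)→(188,234), reaching about y=222 at the ball. Right pane: ball at (601,222), and the axis extended from (560,10)→(585,172) passes x≈592. So the ball is a few mm too close to the hinge. I'll refine that and watch for drift.

```bash
python3 - <<'E'
from ball import *
cs=[capture("scene"),capture("top")]
s=lambda x,y:((x+.5)/3.077-.5+265,(y+.5)/3.077-.5+130); t=lambda x,y:((x-400+.5)/3.3-.5+280,(y+.5)/3.3-.5+120)
for n,a,b in [("barrel",(347,272),(559,8)),("ring",(300,263),(562,45)),("lens",(188,234),(586,172)),("ball",(138,225),(601,222))]:
    X,e=tri(cs,[s(*a),t(*b)]);r=X-H;print(n,X.round(1),round(e,1),"y",(r@u).round(1),"x",(r@[u[1],-u[0],0]).round(1))
# dark ring and dark lens barrel centroids, top view
im=cs[1]["image"].max(2)
for nm,(x0,x1,y0,y1),th in [("ring",(324,336,129,139),55),("lens",(328,342,156,173),30)]:
    m=(im[y0:y1,x0:x1]<th); yy,xx=np.nonzero(m); p=(xx.mean()+x0,yy.mean()+y0); r=plane(cs[1],p,134)-H
    print(nm,np.round(p,1),m.sum(),"y",(r@u).round(1),"x",(r@[u[1],-u[0],0]).round(1))
E
python3 ball.py; python3 ball.py
```

```text
barrel [711.8 -15.4 137.9] 1.4 y 112.6 x 200.1
ring [673.6 -21.1 135.9] 4.1 y 113.6 x 161.5
lens [562.2 -39.9 131.4] 0.4 y 114.0 x 48.6
ball [516.6 -53.3 131.8] 0.0 y 108.6 x 1.3
ring [329.8 133.9] 51 y 112.3 x 163.4
lens [335.3 163.4] 92 y 111.8 x 72.8
{'t': 14.62, 'q': np.float64(0.0997), 'd': 110.1, 'px': [340.0, 186.5], 'area': 125, 'n': 1}
{'t': 14.68, 'q': np.float64(0.0995), 'd': 110.0, 'px': [340.0, 186.6], 'area': 129, 'n': 1}
```

```bash
for i in 1 2; do python3 -m handwheel '[[[0,0,0,0,0,0,-1],[0,0,0,0,0,0,-1],[0,0,0,0,0,0,-1],[0,0,0,0,0,0,-1],[0,0,0,0,0,0,-1],[0,0,0,0,0,0,-1]]]' >/dev/null; python3 ball.py; done
```

```text
{'t': 15.47, 'q': np.float64(0.0996), 'd': 109.8, 'px': [340.1, 186.6], 'area': 127, 'n': 1}
{'t': 16.27, 'q': np.float64(0.0996), 'd': 110.3, 'px': [339.9, 186.5], 'area': 125, 'n': 1}
```

```bash
for i in 1 2 3 4 5; do python3 -m handwheel '[[[0,0,0,0,0,0,-1],[0,0,0,0,0,0,-1],[0,0,0,0,0,0,-1],[0,0,0,0,0,0,-1],[0,0,0,0,0,0,-1],[0,0,0,0,0,0,-1],[0,0,0,0,0,0,-1],[0,0,0,0,0,0,-1]]]' >/dev/null; python3 ball.py; done
python3 -m handwheel '[[[0,0,-1.2,-0.16,-0.03,0,-1],[0,0,0,0,0,0,-1],[0,0,0,0,0,0,-1],[0,0,0,0,0,0,-1]]]' >/dev/null; python3 ball.py
```

```text
{'t': 17.32, 'q': np.float64(0.0996), 'd': 110.4, 'px': [339.9, 186.7], 'area': 128, 'n': 1}
{'t': 18.38, 'q': np.float64(0.0996), 'd': 110.1, 'px': [340.0, 186.5], 'area': 125, 'n': 1}
{'t': 19.43, 'q': np.float64(0.0996), 'd': 110.8, 'px': [339.7, 186.5], 'area': 130, 'n': 1}
{'t': 20.48, 'q': np.float64(0.0996), 'd': 109.9, 'px': [340.1, 186.6], 'area': 126, 'n': 1}
{'t': 21.52, 'q': np.float64(0.0996), 'd': 110.4, 'px': [339.8, 186.5], 'area': 126, 'n': 1}
{'t': 22.07, 'q': np.float64(0.0967), 'd': 111.5, 'px': [339.5, 186.7], 'area': 128, 'n': 1}
```

```bash
python3 -m handwheel '[[[0,0,0,0,0,0,-1],[0,0,1.4,0.18,0.03,0,-1],[0,0,0,0,0,0,-1],[0,0,0,0,0,0,-1]]]' >/dev/null; python3 ball.py; python3 -m handwheel '[[[0,0,0,0,0,0,-1],[0,0,0,0,0,0,-1]]]' >/dev/null; python3 ball.py
```

```text
{'t': 22.62, 'q': np.float64(0.1001), 'd': 114.6, 'px': [338.5, 186.8], 'area': 124, 'n': 1}
{'t': 22.93, 'q': np.float64(0.1001), 'd': 114.2, 'px': [338.5, 186.4], 'area': 127, 'n': 1}
```

Stopped at 114.5 mm, which is on the lens axis. I'll hold here for a full six seconds.

```bash
for i in 1 2 3 4 5 6; do python3 -m handwheel '[[[0,0,0,0,0,0,-1],[0,0,0,0,0,0,-1],[0,0,0,0,0,0,-1],[0,0,0,0,0,0,-1],[0,0,0,0,0,0,-1],[0,0,0,0,0,0,-1],[0,0,0,0,0,0,-1],[0,0,0,0,0,0,-1]]]' >/dev/null; python3 ball.py; done
```

```text
{'t': 23.98, 'q': np.float64(0.1001), 'd': 114.6, 'px': [338.5, 186.8], 'area': 122, 'n': 1}
{'t': 25.02, 'q': np.float64(0.1), 'd': 114.9, 'px': [338.4, 187.0], 'area': 126, 'n': 1}
{'t': 26.07, 'q': np.float64(0.1001), 'd': 114.9, 'px': [338.4, 186.9], 'area': 127, 'n': 1}
{'t': 27.12, 'q': np.float64(0.1001), 'd': 114.4, 'px': [338.5, 186.8], 'area': 122, 'n': 1}
{'t': 28.18, 'q': np.float64(0.1001), 'd': 114.5, 'px': [338.5, 186.8], 'area': 120, 'n': 1}
{'t': 29.23, 'q': np.float64(0.1), 'd': 114.7, 'px': [338.4, 186.9], 'area': 123, 'n': 1}
```

```bash
python3 -m handwheel '[[[0,0,-1.5,-0.2,-0.03,0,-1],[0,0,-1.5,-0.2,-0.03,0,-1],[0,0,0,0,0,0,-1],[0,0,0,0,0,0,-1],[0,0,0,0,0,0,-1],[0,0,0,0,0,0,-1],[0,0,0,0,0,0,-1],[0,0,0,0,0,0,-1]]]' >/dev/null; python3 ball.py; python3 -m handwheel '[[[0,0,0,0,0,0,-1],[0,0,0,0,0,0,-1]]]' >/dev/null; python3 ball.py; python3 -m handwheel '[[[0,0,0,0,0,0,-1],[0,0,0,0,0,0,-1]]]' >/dev/null; python3 ball.py
```

```text
{'t': 30.27, 'q': np.float64(0.0929), 'd': 132.6, 'px': [332.5, 188.3], 'area': 117, 'n': 1}
{'t': 30.57, 'q': np.float64(0.0929), 'd': 145.9, 'px': [328.1, 189.0], 'area': 123, 'n': 1}
{'t': 30.88, 'q': np.float64(0.0928), 'd': 163.8, 'px': [322.1, 190.0], 'area': 124, 'n': 1}
```

```bash
python3 -m handwheel '[[[0,0,2,0.27,0.05,0,-1],[0,0,0,0,0,0,-1],[0,0,0,0,0,0,-1],[0,0,0,0,0,0,-1]]]' >/dev/null; python3 ball.py; python3 -m handwheel '[[[0,0,0,0,0,0,-1],[0,0,0,0,0,0,-1]]]' >/dev/null; python3 ball.py
```

```text
{'t': 31.43, 'q': np.float64(0.0976), 'd': 200.6, 'px': [309.8, 192.1], 'area': 119, 'n': 1}
{'t': 31.73, 'q': np.float64(0.0976), 'd': 220.2, 'px': [303.3, 193.2], 'area': 132, 'n': 1}
```

```bash
python3 -m handwheel '[[[0,0,0.8,0.11,0.02,0,-1],[0,0,0,0,0,0,-1],[0,0,0,0,0,0,-1],[0,0,0,0,0,0,-1]]]' >/dev/null; python3 ball.py; python3 -m handwheel '[[[0,0,0,0,0,0,-1],[0,0,0,0,0,0,-1]]]' >/dev/null; python3 ball.py
```

```text
{'t': 32.27, 'q': np.float64(0.0995), 'd': 252.6, 'px': [292.4, 194.9], 'area': 128, 'n': 1}
{'t': 32.58, 'q': np.float64(0.0994), 'd': 267.1, 'px': [287.6, 196.0], 'area': 119, 'n': 1}
```

```bash
python3 -m handwheel '[[[0,0,0,0,0,0,-1],[0,0,0,0,0,0,-1],[0,0,0,0,0,0,-1],[0,0,0,0,0,0,-1]]]' >/dev/null; python3 ball.py; python3 -m handwheel '[[[0,0,0,0,0,0,-1],[0,0,0,0,0,0,-1]]]' >/dev/null; python3 ball.py
```

```text
{'t': 33.12, 'q': np.float64(0.0994), 'd': 288.3, 'px': [280.5, 197.2], 'area': 122, 'n': 1}
{'t': 33.42, 'q': np.float64(0.0994), 'd': 298.1, 'px': [277.2, 198.0], 'area': 120, 'n': 1}
```

```bash
python3 -m handwheel '[[[0,0,0,0,0,0,-1],[0,0,0,0,0,0,-1],[0,0,-0.8,-0.11,-0.02,0,-1],[0,0,0,0,0,0,-1],[0,0,0,0,0,0,-1],[0,0,0,0,0,0,-1],[0,0,0,0,0,0,-1],[0,0,0,0,0,0,-1]]]' >/dev/null; python3 ball.py; python3 -m handwheel '[[[0,0,-1,-0.14,-0.02,0,-1],[0,0,-1,-0.14,-0.02,0,-1],[0,0,0,0,0,0,-1],[0,0,0,0,0,0,-1],[0,0,0,0,0,0,-1],[0,0,0,0,0,0,-1]]]' >/dev/null; python3 ball.py;python3 st.py
```

```text
{'t': 34.48, 'q': np.float64(0.0974), 'd': 321.1, 'px': [269.5, 199.2], 'area': 119, 'n': 1}
{'t': 35.27, 'q': np.float64(0.0926), 'd': 321.1, 'px': [269.7, 199.4], 'area': 118, 'n': 1}
t 35.33 tcp [464.15 247.98 139.15] toolz [ 0.0021 -0.006  -1.    ] tooly [0.9856 0.1689 0.001 ] ang 9.73 F [ 6.6  2.  -3.1] grip 49.663861657027155 0.287
```

```bash
python3 -m handwheel '[[[0,0,-3,-0.4,-0.07,0,-1],[0,0,-4,-0.54,-0.09,0,-1],[0,0,-4,-0.54,-0.09,0,-1],[0,0,-4,-0.54,-0.09,0,-1],[0,0,-4,-0.54,-0.09,0,-1],[0,0,-4,-0.54,-0.09,0,-1],[0,0,-4,-0.54,-0.09,0,-1],[0,0,-3,-0.4,-0.07,0,-1]]]' >/dev/null; python3 st.py; python3 -m handwheel '[[[0,0,-2,-0.28,-0.05,0,-1],[0,0,-2,-0.28,-0.05,0,-1],[0,0,-1,-0.14,-0.02,0,-1],[0,0,-1,-0.14,-0.02,0,-1],[0,0,-1,-0.14,-0.02,0,-1],[0,0,-0.5,-0.07,0,0,-1],[0,0,0,0,0,0,-1]]]' >/dev/null; python3 st.py;python3 ball.py
```

```text
t 36.33 tcp [464.12 248.28 109.1 ] toolz [ 0.0141 -0.0761 -0.997 ] tooly [0.9856 0.1691 0.0011] ang 9.73 F [ 5.9  3.  -4.2] grip 49.70756155438721 0.29
t 37.2 tcp [464.16 248.02 101.69] toolz [ 0.0168 -0.0946 -0.9954] tooly [9.856e-01 1.692e-01 6.000e-04] ang 9.74 F [ 5.4  0.9 -4.1] grip 49.663307641167194 0.293
{'t': 37.2, 'q': np.float64(0.0021), 'd': 320.6, 'px': [270.9, 200.1], 'area': 113, 'n': 1}
```

```bash
python3 -m handwheel '[[[0,0,-0.5,-0.07,-0.01,0,-1],[0,0,-0.5,-0.07,-0.01,0,-1],[0,0,-0.4,-0.07,-0.01,0,-1],[0,0,0,0,0,0,-1]]]' >/dev/null; python3 st.py
```

```text
t 37.75 tcp [464.16 247.97 100.84] toolz [ 0.0174 -0.098  -0.995 ] tooly [9.856e-01 1.691e-01 6.000e-04] ang 9.73 F [4.2 0.3 1.1] grip 50.17762006027624 0.286
```

```bash
python3 -m handwheel '[[[0,0,0,0,0,0,-0.3],[0,0,0,0,0,0,-0.1],[0,0,0,0,0,0,0.2],[0,0,0,0,0,0,0.6],[0,0,0,0,0,0,1],[0,0,0,0,0,0,1],[0,0,0,0,0,0,1],[0,0,0,0,0,0,1]]]' >/dev/null; python3 st.py; python3 -m handwheel '[[[-0.1,0.5,5,0,0,0,1],[-0.2,1,10,0,0,0,1],[-0.2,1,10,0,0,0,1],[-0.2,1,10,0,0,0,1],[-0.2,1,10,0,0,0,1],[-0.2,1,12,0,0,0,1],[-0.2,1,15,0,0,0,1],[0,0,15,0,0,0,1]]]' >/dev/null; python3 -m handwheel '[[[0,0,20,0,0,0,1],[0,0,10,0,0,0,1],[0,0,0,0,0,0,1],[0,0,0,0,0,0,1],[0,0,0,0,0,0,1],[0,0,0,0,0,0,1],[0,0,0,0,0,0,1]]]' >/dev/null; python3 st.py
python3 - <<'E'
import ball; from h import *
ball.Z0=sense()["eef_pos"][2]; print(ball.meas())
a=capture("scene")["image"][90:285,265:425,::-1]
cv2.imwrite("pics/end.png",cv2.resize(a,None,fx=3,fy=3,interpolation=cv2.INTER_CUBIC))
E
```

```text
t 38.75 tcp [463.88 247.84 100.59] toolz [ 0.0164 -0.0981 -0.995 ] tooly [ 9.856e-01  1.689e-01 -4.000e-04] ang 9.73 F [-0.   0.  -0.1] grip 0.0 0.998
t 40.62 tcp [462.55 254.33 217.44] toolz [ 0.0162 -0.0982 -0.995 ] tooly [ 9.856e-01  1.689e-01 -7.000e-04] ang 9.73 F [-0.3 -0.2  0.5] grip 0.0 1.001
{'t': 40.62, 'q': np.float64(0.0), 'd': 322.1, 'px': [270.5, 200.2], 'area': 148, 'n': 1}
```

View pics/end.png

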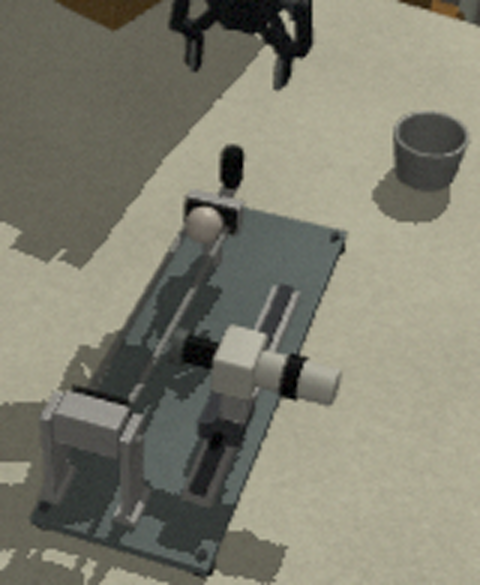

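The picture shows the gripper open and clear at (240,40), the ball against the knob-end stop at (206,222), and the cradle on its rest with the knob at (232,165).

```bash
python3 -c "
from rig import *
print(finish_job())"
```

```text
the job is handed in; nothing more can be done
None
```

The job is handed in with no verdict returned: by camera, the ball rested about 7 s at roughly 4 mm from the lens axis and then over 6 s on it (to about 2 mm), and it ended at the knob stop with the cradle on its rest and the gripper clear.

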